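Clamp a rubber stick in the jig and jam the bar with the thumb wedge

TASK

Clamp the rubber stick in the jig: first push the steel bar by its black tab until it presses the stick flat against the fixed jaw. Then slide the brass wedge by its red fin along its ramp until it jams the bar fast and stays jammed when you let go: push it up until it resists with about 15 N, as with a firm thumb, and at no time push bar or wedge harder than 30 N. Leave the weight, the tin and the collet beside the jig where they stand.

Things in the scene. Friction and masses are not known exactly. Their poses are not given: they have to be found in the camera images.
- clamp_jig: Aluminium clamping jig fixed to the bench, base 124 x 190 x 12 mm (x, y, z), origin at the centre of its underside. Bar and wedge close along its +y. Steel fixed jaw: inner face at y = 62 mm, x = 2 to 54, top z = 34 mm. Grey lock block with the wedge's ramp: x = -57 to 8, y = -80 to 60, top z = 32 mm; bolted through slots, so up to 1.5 mm nearer to or farther from the bar.
- clamp_bar (a joint): How far the steel bar (36 x 110 mm, jig x = 10 to 46 mm, top z = 30 mm) has slid along the jig's +y, in m, 0 to 0.040. At 0 its front face is at jig y = 20 mm; with the stick against the jaw it stops at about 0.024. Slides with about 4 N of friction, stays where it is left.
- bar_tab (a point): Centre of the upright black push tab at the rear of the bar: 20 mm in jig x, 10 mm in jig y, standing from z = 30 to 64 mm; the point is at z = 46 mm. Push on its -y face; the face is 5 mm from the point.
- thumb_wedge (a joint): How far the brass wedge has slid up its ramp, in m, 0 (free) to 0.045. The ramp runs 9.5 degrees from the jig's +y towards the bar (+x). Slides with about 6 N of friction until it meets the bar, somewhere from 0.012 to 0.031 depending on the lock block; then the push needed rises by about 10 N per mm. Jammed well at a push of 12 to 20 N; it then stays by itself.
- wedge_fin (a point): Centre of the upright red thumb fin on the wedge: 20 mm in jig x, 10 mm in jig y, standing from z = 32 to 68 mm; the point is at z = 53 mm. Push on its -y face, 5 mm from the point. The wedge's top is at z = 32 mm.
- rubber_stick: Mint green rubber stick, 18 x 42 x 13 mm (its own x, y, z), origin at the centre of its underside. Lies loose on the jig's base between bar and fixed jaw, its 42 mm length along the jaw, give or take a few degrees.
- brass_weight: Brass weight with a knob, 36 mm across and 40 mm high, standing beside the jig; origin at the centre of its underside. Bystander.
- felt_tin: Tin with a green lid, 66 mm across and 30 mm high, beside the jig; origin at the centre of its underside. Bystander.
- collet: Small brass collet, 21 mm across and 27 mm high, standing beside the jig; origin at the centre of its underside. Bystander.
Things that resemble listed ones, but are neither listed nor needed, are in the scene too. There is more than one size of the clamp_jig; the one meant has the size given above.

How it is judged:
By the outcome, as a careful person would: the job done as asked, in the order asked, and still so for the second after the job is handed in, with the robot touching nothing.
It also fails if it takes over 48 s, if anything falls off the work surface, if the arm or the gripper's body presses on something with over 40 N, if the wrist force passes 120 N, or if a joint passes its speed limit or range.

ROBOT

A 6-joint arm with a two-finger parallel gripper is mounted at the origin on a cart in front of the work surface, level with it; the furniture and walls round the work are solid. World frame = base frame: x ahead of the robot, y to its left, z up, the work surface at z = 0. Lengths are in m, angles in rad, forces in N, time in s.
With the tool pointing down it reaches from about 0.35 to 0.775 m from the base axis. Payload 7.3 kg.
Tool frame: the origin (TCP) lies midway between the tips of the shut fingers; the grasp point (between the pads) lies robot.grasp_offset behind it (robot.grasp_offset is the distance from the TCP to the grasp point, in m); z points along the fingers, x is the direction in which the jaws open and shut, and the axes are right-handed (so a half turn about z gives the same grasp; the last joint's range is limited). The gripper opens to 92 mm and grips with 3 to 60 N. Pads are 19 mm wide; open, the fingers measure 130 mm over their backs; the gripper's body (75 mm by 190 mm) begins 47 mm behind the grasp point.
Start: joints at [-1.269, 0.342, 1.524, -0, 1.275, -0.146], TCP at [0.227, -0.473, 0.227] pointing down, gripper open.
Joint ranges: [-2.53, 2.53], [-0.77, 2.02], [0.04, 2.7], [-1, 4.14], [0.28, 2.66], [-3.11, 3.11]. Speed limits (rad/s): [2.57, 2.57, 3.14, 3.14, 3.14, 3.14].

INTERFACE

Orientations are given as [roll, pitch, yaw] about the fixed x, y, z axes, in that order (R = Rz(yaw) Ry(pitch) Rx(roll)).
In Python, from cell import robot gives the robot as it stands. The module is installed in compiled form; this text tells all that it offers.
- The arm moves only by the tool move_arm, never from a script. Its argument "increments" is a list of rows, each a list of 7 numbers: the finger opening in mm, from 0 to 91.8, then the shift along the tool's x, y, z in mm, then the turn, a rotation vector about the tool's x, y, z in rad. A call has 1 to 12 rows; each row shifts and turns the pose as measured when the row begins, along the tool's axes as they then stand; what a row does not reach is not made up. A row lasts 1/8 s, in which the tool goes at most 62.5 mm and 10.7 degrees, less where a joint would pass 70% of its speed; a pose out of reach is approached as far as the arm can. A call is refused whole if a number of a shift passes 62.5 or a number of a turn 0.188, either way. A call with a gripper value outside its range is refused whole. The fingers move at their own pace and stop on an object; "newtons" is the grip in N (left out, the last holds). Time passes only in rows, so rows that do not move let the fingers close. It gives the time, the measured TCP pose, the force and the opening at its end, in the units of the state.
- robot.observe(): the state, without advancing time (a new reading comes with each control period).
- robot.read_camera(name): name is "scene" or "top"; returns a dict with "img" (400x640x3 uint8, red, green, blue), "fx", "fy", "cx", "cy" (pixels), "k1" (the pictures are not rectified: a ray, as slopes to the right and down, at radius r is drawn at 1 + k1 r^2 times it, then the intrinsics apply), "T" (4x4, takes a point from camera to world coordinates). Camera axes: x right, y down, z forward; pixel columns grow to the right and rows downward; lengths in m; the calibration is good to about 2 mm. A picture is of the moment at which its call begins. There is no depth.
- robot.hand_in(): hands the job in, once; it reports no verdict.
Trained networks look in the newest picture that a camera, given by its name, has taken for a name from the list of things; names that differ only in an ending like _2 or _b are one class to them, and where a whole thing is asked for, a point or a joint stands for the part that bears it (a point fixed in the world has none). Each returns a list of dicts, best first, with "conf" (0 to 1); they miss things now and then, are a little off and sometimes report something else, mostly with a low value. They report only what shows in the picture. A call takes as long as a camera call. They do not tell look-alikes from the thing itself.
- robot.look_for(thing, camera): "rect" ([left, top, width, height] in pixels, round what is visible of it).
The state is a dict: "time": time; "qpos": joint angles; "qvel": joint speeds; "joint_efforts": joint torques, N m; "tool_pos": TCP position; "tool_rot": TCP orientation; "contact_force": force on the tool from outside, world axes, zero at the start; "torque": the same for the moment, N m; "opening": finger opening in m.
Only numpy, scipy, OpenCV 4.12 (cv2) and the standard library are available. Lean on these libraries where they do the work, as an engineer would, in place of code of your own. Each camera call takes 0.05 s, during which the arm holds its last target.

## Working session

There is one attempt and no reset: what is moved stays moved. The work goes in short steps, Python scripts to look and compute and a tool call to move; the robot and the scene stay as the last step left them, time stands still between calls to the robot, and variables do not carry over. Pictures are saved under pics/ and viewed, and the job is handed in when it is done.

Besides the shell and the picture viewer there is one more tool, called after "Emit:" as name([rows], argument=value, ...), one row to a line, values as JSON. move_arm: Moves the arm, as the interface text tells. Its arguments: {"type":"object","properties":{"increments":{"type":"array"},"newtons":{"type":"number"}},"required":["increments"]}

```bash
mkdir -p pics
python3 - <<'E'
from cell import robot
import cv2,pickle
s=robot.observe();print(s)
for n in("scene","top"):
    c=robot.read_camera(n);cv2.imwrite(f"pics/{n}0.png",c["img"][:,:,::-1]);pickle.dump(c,open(f"{n}0.pkl","wb"))
    print(n,c["fx"],c["fy"],c["cx"],c["cy"],c["k1"],c["T"].round(3).tolist())
for n in("scene","top"):
    for t in("clamp_jig","bar_tab","wedge_fin","rubber_stick","brass_weight","felt_tin","collet"):
        print(n,t,[(x["rect"],round(x["conf"],2)) for x in robot.look_for(t,n)])
print(robot.observe()["time"])
E
```

```text
{'time': 0.0, 'qpos': array([-1.26902600e+00,  3.42749886e-01,  1.52506431e+00, -1.30784807e-05,
        1.27540862e+00, -1.45978420e-01]), 'qvel': array([-5.81386698e-04, -8.45795381e-04,  4.60877299e-04, -2.89619574e-04,
       -8.49653492e-05, -1.59816331e-03]), 'joint_efforts': array([ 2.22362396e-03, -4.31226969e+01, -2.44228542e+01,  7.18719140e-02,
        5.58946654e-02, -1.39408307e-04]), 'tool_pos': array([ 0.22718855, -0.47281659,  0.22601438]), 'tool_rot': array([-3.14136790e+00,  1.61463500e-03, -1.12304358e+00]), 'contact_force': array([ 0.39898123, -0.30404299,  0.59035639]), 'torque': array([-0.01021685,  0.00419207, -0.04143652]), 'opening': 0.09210177372567348}
scene 509.23035776715426 509.23035776715426 324.4968896817304 195.51110880663734 -0.06279866655677946 [[0.795, -0.307, 0.523, -0.036], [-0.606, -0.414, 0.679, -0.869], [0.008, -0.857, -0.515, 0.584], [0.0, 0.0, 0.0, 1.0]]
top 406.2062786349563 406.2062786349563 323.2750125548491 194.88542846251352 0.014299592037337413 [[0.093, -0.972, 0.216, 0.323], [-0.996, -0.092, 0.015, -0.162], [0.005, -0.217, -0.976, 0.9], [0.0, 0.0, 0.0, 1.0]]
scene clamp_jig [([343.3, 229.2, 72.7, 56.0], 0.94), ([267.1, 186.3, 62.1, 51.2], 0.77)]
scene bar_tab [([367.6, 240.0, 39.3, 32.7], 0.73), ([266.9, 201.8, 2.5, 11.9], 0.27)]
scene wedge_fin [([307.9, 194.1, 15.6, 12.8], 0.53)]
scene rubber_stick []
scene brass_weight [([265.2, 198.1, 4.8, 15.1], 0.46)]
scene felt_tin []
scene collet [([280.0, 222.4, 13.3, 12.1], 0.45)]
top clamp_jig [([263.9, 168.3, 92.9, 67.2], 0.82), ([372.7, 193.6, 63.7, 46.5], 0.65)]
top bar_tab [([297.9, 177.8, 50.5, 21.4], 0.87)]
top wedge_fin [([307.4, 195.8, 26.8, 12.7], 0.58), ([261.9, 171.3, 92.3, 63.6], 0.25)]
top rubber_stick [([287.6, 177.2, 8.7, 18.7], 0.72)]
top brass_weight [([281.4, 233.6, 14.0, 19.2], 0.79)]
top felt_tin [([279.9, 133.5, 29.3, 35.4], 0.83)]
top collet []
0.8
```

View pics/scene0.png

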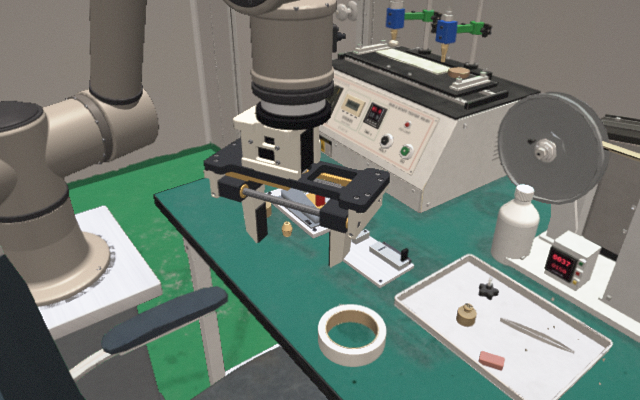

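View pics/top0.png

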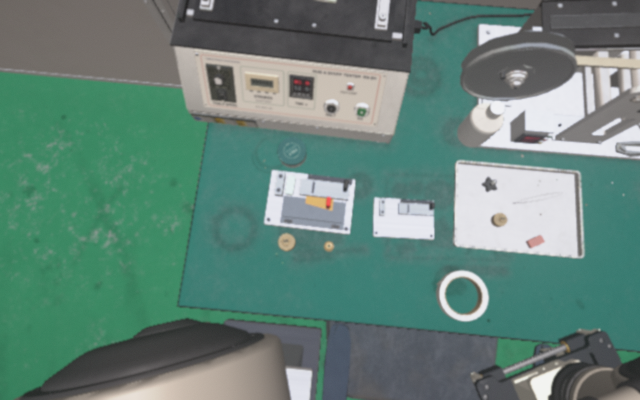

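Run:
```python
import cv2
a=cv2.imread("pics/top0.png")[110:270,240:450];cv2.imwrite("pics/topc.png",cv2.resize(a,None,fx=3.8,fy=3.7,interpolation=cv2.INTER_CUBIC))
```

```text
(no output)
```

View pics/topc.png

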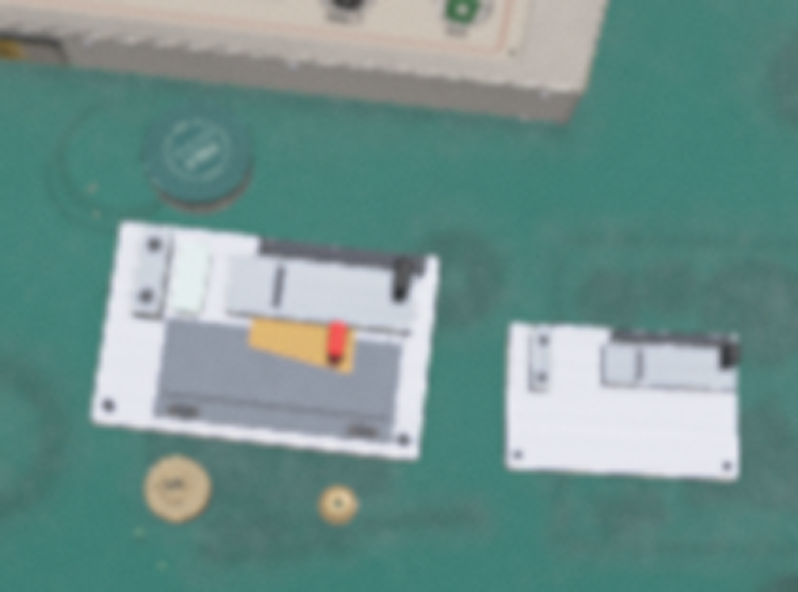

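The target is the large left jig, at about (310,202) in the top picture. It has the grey lock block, the brass wedge with the red fin at (329,203) and the black tab at (346,185). The small jig at (404,218) is a look-alike and has no wedge. Next I'll work out the jig pose.

```bash
cat > h.py <<'E'
import numpy as np,pickle,cv2
def D(c): return np.array([c["k1"],0,0,0,0.]),np.array([[c["fx"],0,c["cx"]],[0,c["fy"],c["cy"]],[0,0,1]])
def ray(c,uv,z):
    d,K=D(c);p=cv2.undistortPoints(np.array([[uv]],float),K,d)[0,0]
    T=c["T"];v=T[:3,:3]@[p[0],p[1],1];o=T[:3,3];return o+v*(z-o[2])/v[2]
def proj(c,P):
    d,K=D(c);T=np.linalg.inv(c["T"]);return cv2.projectPoints(np.atleast_2d(np.array(P,float)),cv2.Rodrigues(T[:3,:3])[0],T[:3,3],K,d)[0][:,0]
E
cat > fit.py <<'E'
from h import *
from scipy.optimize import least_squares
from cell import robot
print("goff",robot.grasp_offset)
c=pickle.load(open("top0.pkl","rb"))
f=lambda u,v:(240+(u+.5)/3.8-.5,110+(v+.5)/3.7-.5)
uv=[f(122,222),f(438,257),f(420,458),f(92,423)]
W=np.array([ray(c,p,.012) for p in uv]);print(W.round(4))
J=np.array([[62,95],[62,-95],[-62,-95],[-62,95]])/1e3
R=lambda a:np.array([[np.cos(a),-np.sin(a)],[np.sin(a),np.cos(a)]])
s=least_squares(lambda x:(J@R(x[2]).T+x[:2]-W[:,:2]).ravel(),[.4,0,0]).x
print("jig",s,"res mm",((J@R(s[2]).T+s[:2]-W[:,:2])*1e3).round(1).tolist())
loc=lambda u,v,z:((ray(c,f(u,v),z)[:2]-s[:2])@R(s[2])*1e3).round(1)
print("tab top",loc(401,263,.064),loc(406,263,.064),"tab front base",loc(400,295,.03))
print("fin top",loc(338,340,.068))
print("bar front",loc(228,285,.03),"jaw edge",loc(168,275,.034))
print("stick",[loc(*p,.025).tolist() for p in((178,243),(212,248),(204,315),(172,312))])
print("tin",ray(c,f(198,155),.03),"weight",ray(c,f(178,490),.03),"collet",ray(c,f(338,505),.027))
print("machine base",ray(c,f(570,120),.0),ray(c,f(70,65),0))
np.save("jig.npy",s)
E
python3 fit.py
```

```text
goff 0.0188
[[ 0.5668 -0.0267  0.012 ]
 [ 0.5625 -0.2161  0.012 ]
 [ 0.4388 -0.2152  0.012 ]
 [ 0.4418 -0.0243  0.012 ]]
jig [ 0.50248359 -0.12058843 -0.01732887] res mm [[-0.7, -0.0], [0.3, -0.5], [0.0, 0.7], [0.3, -0.2]]
tab top [ 41.7 -71.4] [ 42.  -74.1] tab front base [ 31.1 -73.8]
fin top [ -7.9 -41.2]
bar front [26.1 25.9] jaw edge [27.3 60.7]
stick [[49.8, 58.6], [48.9, 38.4], [7.4, 37.8], [7.2, 56.5]]
tin [ 0.60800326 -0.06897521  0.03      ] weight [ 0.40522456 -0.08008728  0.03      ] collet [ 0.40532782 -0.17044809  0.027     ]
machine base [ 0.6625637  -0.29085741  0.        ] [0.66993312 0.01960675 0.        ]
```

Run:
```python
import cv2
a=cv2.imread("pics/top0.png")[160:240,255:365];cv2.imwrite("pics/topd.png",cv2.resize(a,None,fx=7,fy=7,interpolation=cv2.INTER_CUBIC))
```

```text
(no output)
```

View pics/topd.png

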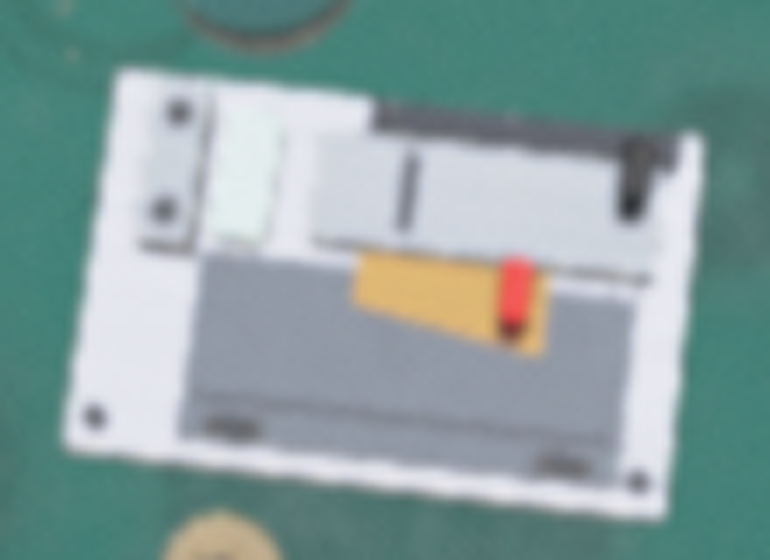

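```bash
cat > ov.py <<'E'
from h import *
import sys
def draw(c,box,L,qb,tab,fin,out):
    u0,v0,w,h,k=box
    s=np.load("jig.npy");a=s[2];R=np.array([[np.cos(a),-np.sin(a)],[np.sin(a),np.cos(a)]])
    im=cv2.resize(c["img"][v0:v0+h,u0:u0+w,::-1],None,fx=k,fy=k,interpolation=cv2.INTER_CUBIC)
    def bx(x0,x1,y0,y1,z0,z1,col):
        P=[(x,y,z) for z in(z0,z1) for x,y in((x0,y0),(x1,y0),(x1,y1),(x0,y1))]
        P=np.array(P)/1e3;P[:,:2]=P[:,:2]@R.T+s[:2]
        p=((proj(c,P)-[u0,v0]+.5)*k-.5)
        for i in range(4):
            for A,B in((i,(i+1)%4),(4+i,4+(i+1)%4),(i,i+4)):
                cv2.line(im,tuple(int(t) for t in p[A]),tuple(int(t) for t in p[B]),col,1,cv2.LINE_AA)
    bx(-62,62,-95,95,12,12,(255,0,255));bx(10,46,-90+qb,20+qb,30,30,(255,0,0))
    bx(2,54,62,62,12,34,(0,255,255))
    bx(tab[0]-10,tab[0]+10,tab[1]-5,tab[1]+5,30,64,(0,255,0))
    bx(fin[0]-10,fin[0]+10,fin[1]-5,fin[1]+5,32,68,(255,255,0))
    cv2.imwrite(out,im)
E
python3 - <<'E'
from ov import *
c=pickle.load(open("top0.pkl","rb"))
draw(c,(255,160,110,80,7),0,4,(28,-76),(-10,-42),"pics/ov1.png")
E
```

```text
(no output)
```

View pics/ov1.png

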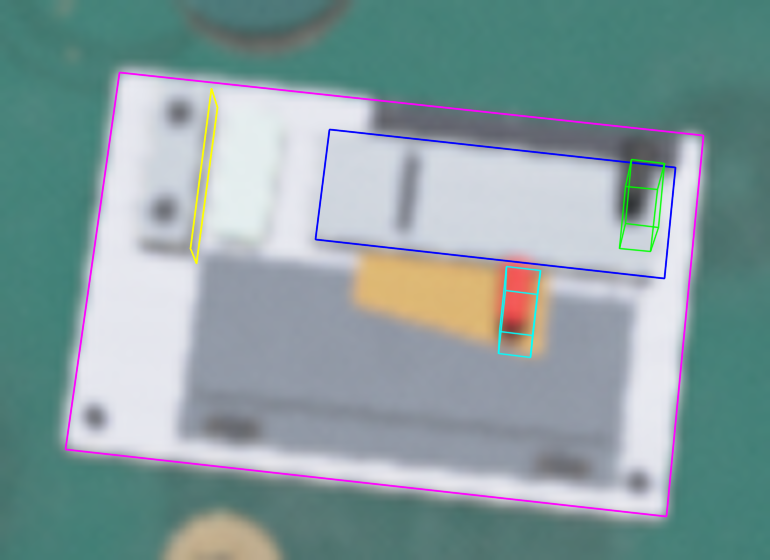

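Run:
```python
from ov import *
c=pickle.load(open("top0.pkl","rb"))
draw(c,(255,160,110,80,7),0,6.5,(36,-75),(-6,-41),"pics/ov2.png")
c=pickle.load(open("scene0.pkl","rb"))
draw(c,(250,170,110,80,7),0,6.5,(36,-75),(-6,-41),"pics/ov3.png")
```

```text
(no output)
```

View pics/ov2.png

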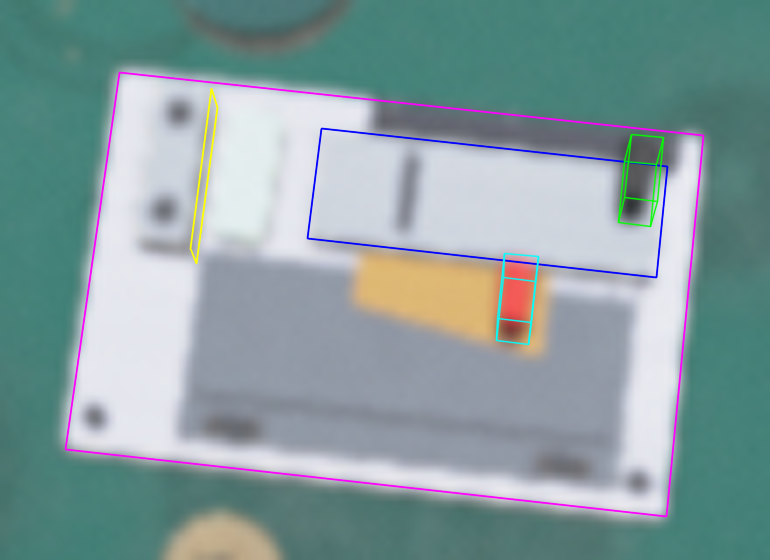

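View pics/ov3.png

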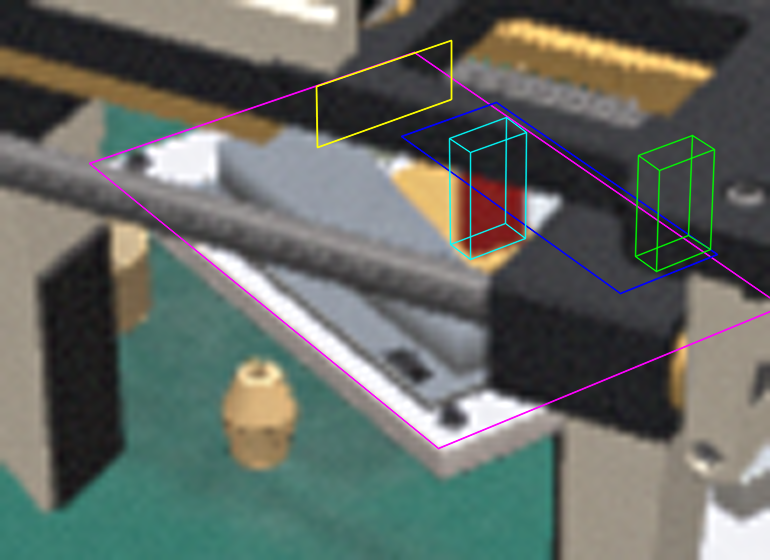

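Emit:
move_arm([
  [0, 0, 0, 0, 0, 0, 0.155],
  [0, 0, 0, 0, 0, 0, 0.155],
  [0, 0, 0, 0, 0, 0, 0.155],
  [0, -35, -44, 0, 0, 0, 0],
  [0, -35, -44, 0, 0, 0, 0],
  [0, -35, -44, 0, 0, 0, 0],
  [0, -35, -44, 0, 0, 0, 0],
  [0, -35, -44, 0, 0, 0, 0],
  [0, -35, -44, 0, 0, 0, 0],
  [0, 0, 0, 0, 0, 0, 0],
])

```text
time: 2.05
tool_pos: [0.5063, -0.2677, 0.2266]
tool_rot: [-3.14, -0.002, -1.608]
contact_force: [0.1, -0.4, -0.1]
opening: 0.0008
```

```bash
cat > st.py <<'E'
from cell import robot
import numpy as np
s=np.load("jig.npy");o=robot.observe();a=s[2];R=np.array([[np.cos(a),-np.sin(a)],[np.sin(a),np.cos(a)]])
j=(o["tool_pos"][:2]-s[:2])@R*1e3
f=o["contact_force"];fj=f[:2]@R
print("t",round(o["time"],2),"jig xyz mm",j.round(1),round(o["tool_pos"][2]*1e3,1),"rot",o["tool_rot"].round(4),"yaw err",round(o["tool_rot"][2]-(a-np.pi/2),4),"F jig",fj.round(1),round(f[2],1),"open",round(o["opening"]*1e3,1))
E
python3 st.py
```

```text
t 2.05 jig xyz mm [   6.4 -147. ] 226.6 rot [-3.1399e+00 -2.1000e-03 -1.6077e+00] yaw err -0.0196 F jig [ 0.1 -0.4] -0.1 open 0.8
```

Emit:
move_arm([
  [0, -30, -30, 0, 0, 0, -0.02],
  [0, 0, 0, 40, 0, 0, 0],
  [0, 0, 0, 40, 0, 0, 0],
  [0, 0, 0, 40, 0, 0, 0],
  [0, 0, 0, 30, 0, 0, 0],
  [0, 0, 0, 0, 0, 0, 0],
])

```text
time: 2.8
tool_pos: [0.5359, -0.243, 0.0735]
tool_rot: [-3.14, -0.005, -1.589]
contact_force: [-0.7, -0.2, 0.6]
opening: 0.0006
```

```bash
python3 st.py
python3 - <<'E'
from cell import robot
from ov import *
for n,b in(("top",(255,140,140,100,5.5)),("scene",(240,140,160,120,5))):
    c=robot.read_camera(n);pickle.dump(c,open(n+"1.pkl","wb"))
    draw(c,b,0,5,(36,-75.5),(-6,-41.5),f"pics/{n}1.png")
E
```

```text
t 2.8 jig xyz mm [  35.5 -121.8] 73.5 rot [-3.1397 -0.0052 -1.5893] yaw err -0.0012 F jig [-0.7 -0.2] 0.6 open 0.6
```

View pics/top1.png

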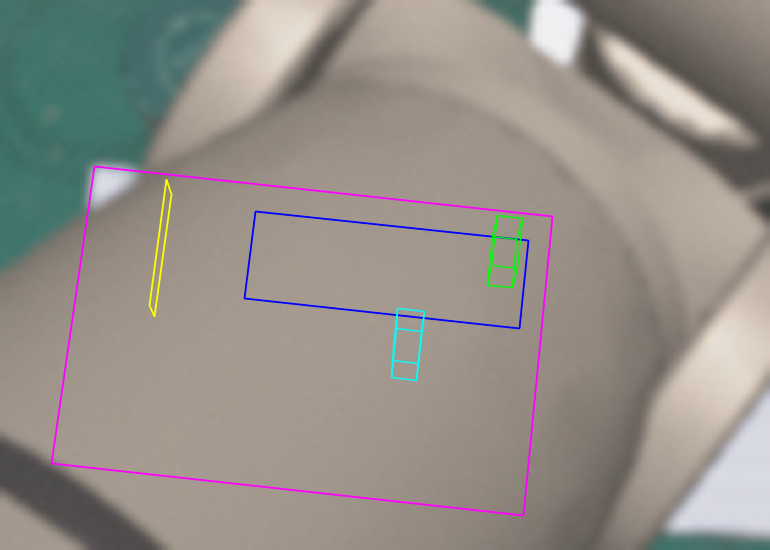

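View pics/scene1.png

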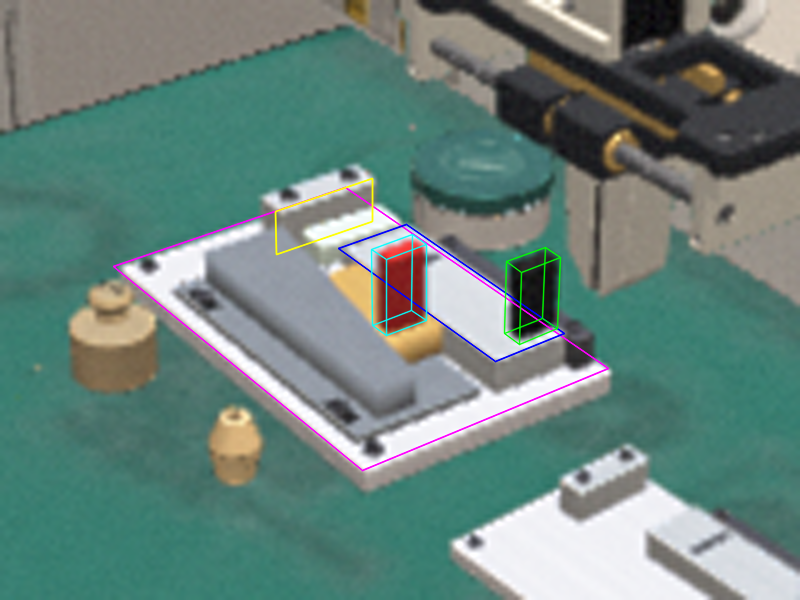

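Run:
```python
from h import *
c=pickle.load(open("scene1.pkl","rb"))
for P in([.5359,-.243,.0735],[.5359,-.224,.0735],[.5359,-.262,.0735],[.5264,-.262,.0735]):
    print((proj(c,P)[0]-[240,140])*5)
```

```text
[605.67425605 286.16428221]
[573.99721661 266.04570756]
[638.17782033 306.81086035]
[619.45762595 314.61869604]
```

Run:
```python
from h import *
c=pickle.load(open("scene1.pkl","rb"))
a=c["img"][130:220,310:420,::-1]
cv2.imwrite("pics/fing.png",cv2.resize(a,None,fx=7,fy=6.6,interpolation=cv2.INTER_CUBIC))
```

```text
(no output)
```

View pics/fing.png

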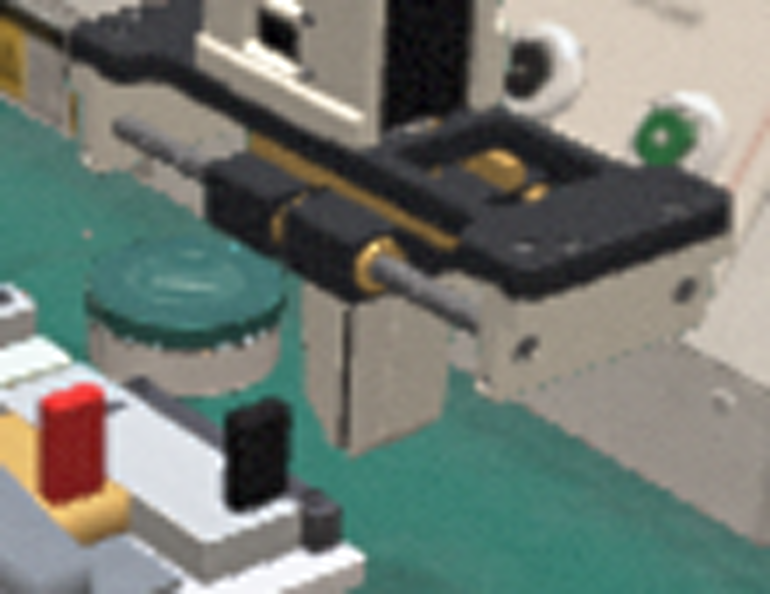

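Run:
```python
from h import *
c=pickle.load(open("scene0.pkl","rb"))
a=cv2.resize(c["img"][165:275,230:390,::-1],None,fx=5,fy=5,interpolation=cv2.INTER_CUBIC)
p=((proj(c,[.22719,-.47282,.2260])[0]-[230,165])*5);print(p)
# outlines of finger boxes: tool x dir, +-46 inner, +-65 outer, +-9.5
y=-1.123;X=np.array([np.cos(y),np.sin(y),0]);Y=np.array([np.sin(y),-np.cos(y),0])
o=np.array([.22719,-.47282,.2260])
for s in(-1,1):
    P=[o+X*s*a_+Y*b for a_,b in((.046,-.0095),(.046,.0095),(.065,.0095),(.065,-.0095))]
    q=((proj(c,P)-[230,165])*5).astype(int)
    cv2.polylines(a,[q.reshape(-1,1,2)],True,(0,0,255),1)
cv2.imwrite("pics/fo.png",a)
c=pickle.load(open("scene1.pkl","rb"))
a=cv2.resize(c["img"][130:220,310:420,::-1],None,fx=7,fy=6.6,interpolation=cv2.INTER_CUBIC)
y=-1.5893;X=np.array([np.cos(y),np.sin(y),0]);Y=np.array([np.sin(y),-np.cos(y),0]);o=np.array([.5359,-.243,.0735])
for dz in(0,.012):
  for s in(-1,1):
    P=[o+X*s*a_+Y*b+[0,0,dz] for a_,b in((0,-.0095),(0,.0095),(.019,.0095),(.019,-.0095))]
    q=((proj(c,P)-[310,130])*[7,6.6]).astype(int)
    cv2.polylines(a,[q.reshape(-1,1,2)],True,(0,0,255) if dz==0 else (0,255,0),1)
cv2.imwrite("pics/fing2.png",a)
```

```text
[326.5277605  421.17397857]
```

View pics/fo.png

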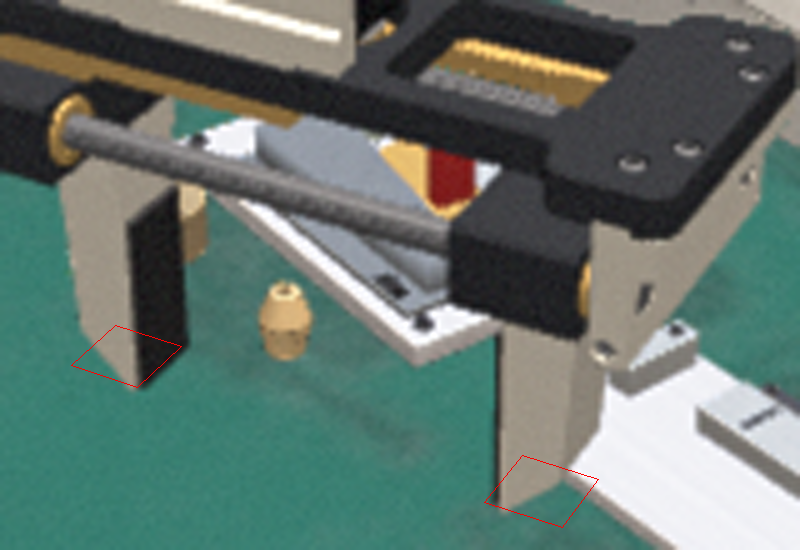

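View pics/fing2.png

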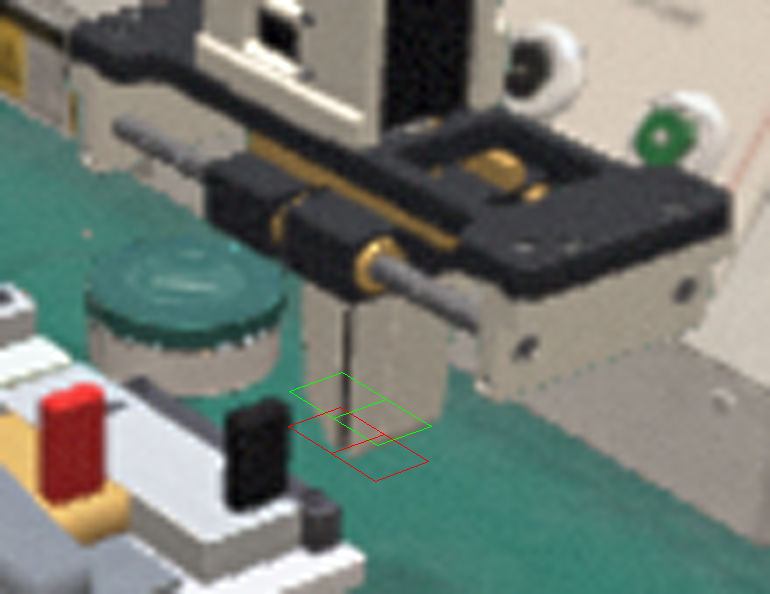

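Emit:
move_arm([
  [0, 0, 0, 20, 0, 0, 0],
  [0, 0, 0, 16, 0, 0, 0],
  [0, -8, 0, 0, 0, 0, 0],
  [0, -4, 0, 0, 0, 0, 0],
  [0, 0, 0, 0, 0, 0, 0],
])

```text
time: 3.52
tool_pos: [0.5417, -0.2341, 0.0462]
tool_rot: [-3.124, -0.014, -1.59]
contact_force: [0.2, -0.7, -0.1]
opening: 0.0007
```

```bash
python3 st.py
```

```text
t 3.52 jig xyz mm [  41.2 -112.8] 46.2 rot [-3.1244 -0.0141 -1.5898] yaw err -0.0017 F jig [ 0.2 -0.7] -0.1 open 0.7
```

```bash
cat >> st.py <<'E'
from scipy.spatial.transform import Rotation as Ro
import sys
C=Ro.from_euler("xyz",o["tool_rot"]);G=Ro.from_euler("xyz",[np.pi,0,a-np.pi/2])
print("turn fix",(C.inv()*G).as_rotvec().round(3))
if len(sys.argv)>3:
    t=np.array([float(v) for v in sys.argv[1:4]]);w=np.r_[R@(t[:2]/1e3)+s[:2],t[2]/1e3]
    print("shift mm",(C.inv().apply(w-o["tool_pos"])*1e3).round(1))
E
python3 st.py 36 -108 36
```

```text
t 3.52 jig xyz mm [  41.2 -112.8] 46.2 rot [-3.1244 -0.0141 -1.5898] yaw err -0.0017 F jig [ 0.2 -0.7] -0.1 open 0.7
turn fix [-0.017 -0.014 -0.002]
shift mm [-4.9  5.4 10. ]
```

Emit:
move_arm([
  [0, -3, 5.4, 5, -0.017, -0.014, 0],
  [0, -2, 0, 5, 0, 0, 0],
  [0, 0, 0, 0, 0, 0, 0],
  [0, 0, 0, 0, 0, 0, 0],
])

```text
time: 4.03
tool_pos: [0.5364, -0.2289, 0.0359]
tool_rot: [3.141, 0.0, -1.59]
contact_force: [-0.2, -0.4, -0.0]
opening: 0.0007
```

```bash
python3 st.py 36 -102 36
```

```text
t 4.03 jig xyz mm [  35.8 -107.7] 35.9 rot [ 3.1414e+00  3.0000e-04 -1.5895e+00] yaw err -0.0014 F jig [-0.2 -0.4] -0.0 open 0.7
turn fix [ 0.     0.    -0.001]
shift mm [-5.7 -0.2 -0.1]
```

Emit:
move_arm([
  [0, -2, 0, 0, 0, 0, 0],
  [0, -2, 0, 0, 0, 0, 0],
  [0, -2, 0, 0, 0, 0, 0],
  [0, -2, 0, 0, 0, 0, 0],
])

```text
time: 4.53
tool_pos: [0.5367, -0.2205, 0.0361]
tool_rot: [-3.142, 0.0, -1.59]
contact_force: [0.2, -0.3, 0.1]
opening: 0.0004
```

```bash
python3 st.py 36 -90 36
```

```text
t 4.53 jig xyz mm [ 35.9 -99.3] 36.1 rot [-3.1415e+00  2.0000e-04 -1.5897e+00] yaw err -0.0016 F jig [ 0.2 -0.3] 0.1 open 0.4
turn fix [-0.     0.    -0.002]
shift mm [-9.3 -0.   0.1]
```

Emit:
move_arm([
  [0, -1.5, 0, 0, 0, 0, 0],
  [0, -1.5, 0, 0, 0, 0, 0],
  [0, -1.5, 0, 0, 0, 0, 0],
])

```text
time: 4.9
tool_pos: [0.5369, -0.2169, 0.0362]
tool_rot: [-3.141, -0.002, -1.589]
contact_force: [-0.1, -3.8, -1.6]
opening: 0.0003
```

Emit:
move_arm([
  [0, -1.5, 0, 0, 0, 0, 0],
  [0, -1.5, 0, 0, 0, 0, 0],
  [0, -1.5, 0, 0, 0, 0, 0],
])

```text
time: 5.28
tool_pos: [0.5369, -0.2132, 0.0363]
tool_rot: [-3.141, -0.003, -1.59]
contact_force: [-1.1, -4.5, -1.2]
opening: 0.0004
```

```bash
python3 st.py 36 -90 36
```

```text
t 5.28 jig xyz mm [ 36.1 -92. ] 36.3 rot [-3.1407e+00 -3.1000e-03 -1.5897e+00] yaw err -0.0016 F jig [-1.  -4.5] -1.2 open 0.4
turn fix [-0.001 -0.003 -0.002]
shift mm [-2.   0.1  0.3]
```

Emit:
move_arm([
  [0, -1.5, 0, 0, 0, 0, 0],
  [0, -1.5, 0, 0, 0, 0, 0],
  [0, -1.5, 0, 0, 0, 0, 0],
  [0, -1.5, 0, 0, 0, 0, 0],
])

```text
time: 5.78
tool_pos: [0.5371, -0.2067, 0.0362]
tool_rot: [-3.141, -0.003, -1.59]
contact_force: [0.7, -2.9, -0.9]
opening: 0.0003
```

Emit:
move_arm([
  [0, -1.5, 0, 0, 0, 0, 0],
  [0, -1.5, 0, 0, 0, 0, 0],
  [0, -1.5, 0, 0, 0, 0, 0],
])

```text
time: 6.15
tool_pos: [0.5372, -0.202, 0.0362]
tool_rot: [-3.141, -0.003, -1.59]
contact_force: [-0.1, -3.7, -0.9]
opening: 0.0009
```

```bash
python3 st.py 36 -80 36
```

```text
t 6.15 jig xyz mm [ 36.1 -80.8] 36.2 rot [-3.1405 -0.0033 -1.5897] yaw err -0.0016 F jig [-0.  -3.7] -0.9 open 0.9
turn fix [-0.001 -0.003 -0.002]
shift mm [-0.8  0.1  0.2]
```

Closing in on the stop, so I'm switching to 1 mm rows.

Emit:
move_arm([
  [0, -1, 0, 0, 0, 0, 0],
  [0, -1, 0, 0, 0, 0, 0],
])

```text
time: 6.4
tool_pos: [0.5373, -0.2005, 0.0363]
tool_rot: [-3.14, -0.005, -1.589]
contact_force: [-2.9, -9.1, -2.0]
opening: 0.0006
```

Emit:
move_arm([
  [0, -1, 0, 0, 0, 0, 0],
  [0, -1, 0, 0, 0, 0, 0],
])

```text
time: 6.65
tool_pos: [0.5373, -0.2006, 0.0364]
tool_rot: [-3.14, -0.008, -1.589]
contact_force: [-1.2, -8.7, -0.5]
opening: 0.0004
```

```bash
python3 st.py 36 -80 36
python3 - <<'E'
from cell import robot
from ov import *
c=robot.read_camera("scene");pickle.dump(c,open("scene2.pkl","wb"))
cv2.imwrite("pics/scene2.png",cv2.resize(c["img"][160:240,270:380,::-1],None,fx=7,fy=7,interpolation=cv2.INTER_CUBIC))
E
```

```text
t 6.65 jig xyz mm [ 36.2 -79.4] 36.4 rot [-3.1398 -0.0079 -1.5889] yaw err -0.0008 F jig [-1.  -8.8] -0.5 open 0.4
turn fix [-0.002 -0.008 -0.001]
shift mm [0.6 0.2 0.4]
```

View pics/scene2.png

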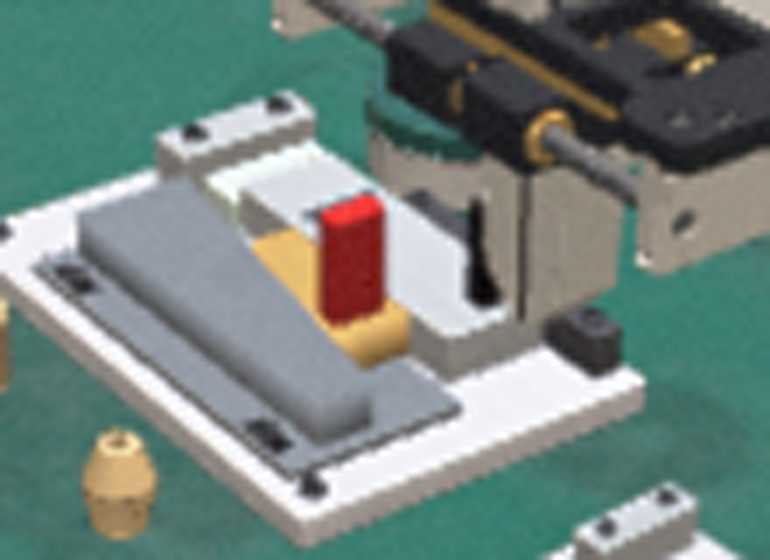

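Emit:
move_arm([
  [0, -1.5, 0, 0, 0, 0, 0],
  [0, -1.5, 0, 0, 0, 0, 0],
])

```text
time: 6.95
tool_pos: [0.5374, -0.2006, 0.0365]
tool_rot: [-3.139, -0.013, -1.589]
contact_force: [-1.6, -10.6, -1.9]
opening: 0.0004
```

Emit:
move_arm([
  [0, -2, 0, 0, 0, 0, 0],
  [0, -2, 0, 0, 0, 0, 0],
])

```text
time: 7.2
tool_pos: [0.5374, -0.2008, 0.0366]
tool_rot: [-3.138, -0.019, -1.589]
contact_force: [-1.7, -12.7, -2.7]
opening: 0.0006
```

```bash
python3 st.py 36 -80 36
```

```text
t 7.2 jig xyz mm [ 36.3 -79.6] 36.6 rot [-3.1381 -0.0186 -1.5885] yaw err -0.0004 F jig [ -1.4 -12.8] -2.7 open 0.6
turn fix [-0.004 -0.019 -0.   ]
shift mm [0.4 0.3 0.6]
```

Emit:
move_arm([
  [0, 6, 0, 0, 0.0, -0.019, 0],
  [0, 6, 0, 0, 0, 0, 0],
  [0, 0, 0, -25, 0, 0, 0],
  [0, 0, 0, -25, 0, 0, 0],
  [0, 0, 0, 0, 0, 0, 0],
])

```text
time: 7.82
tool_pos: [0.5366, -0.2111, 0.0871]
tool_rot: [-3.14, 0.006, -1.589]
contact_force: [-0.3, 0.3, 0.1]
opening: 0.0004
```

```bash
python3 st.py -6 -78 84;python3 - <<'E'
from cell import robot
from ov import *
c=robot.read_camera("scene");pickle.dump(c,open("scene3.pkl","wb"))
draw(c,(260,150,120,85,6.5),0,22,(36,-59),(-6,-41.5),"pics/scene3.png")
E
```

```text
t 7.83 jig xyz mm [ 35.7 -89.9] 87.1 rot [-3.1403  0.0063 -1.5894] yaw err -0.0013 F jig [-0.3  0.3] 0.1 open 0.4
turn fix [-0.001  0.006 -0.001]
shift mm [-11.9  41.7   3.1]
```

View pics/scene3.png

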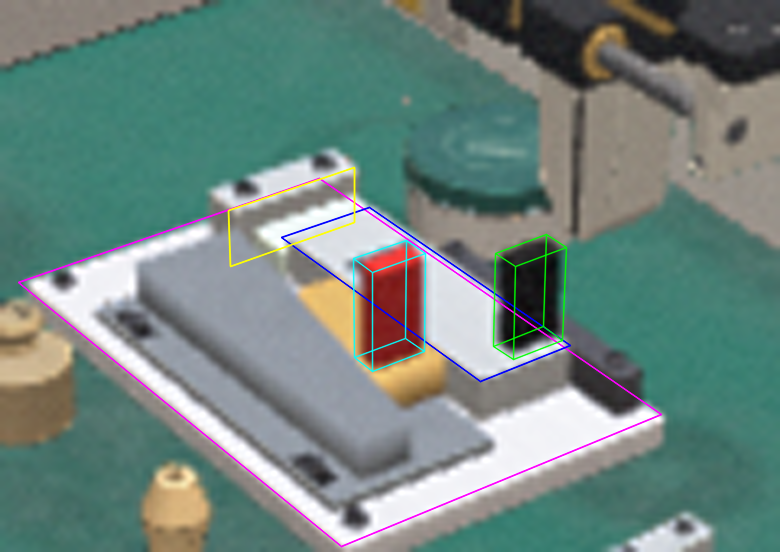

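The bar now stands against the stick, which sits square on the jaw near crop (300,235), and it stayed there when I backed off. Next is the fin.

Emit:
move_arm([
  [0, -3, 21, 0, 0, 0.006, 0],
  [0, -3, 21, 0, 0, 0, 0],
  [0, 0, 0, 0, 0, 0, 0],
  [0, 0, 0, 20, 0, 0, 0],
  [0, 0, 0, 15, 0, 0, 0],
  [0, 0, 0, 0, 0, 0, 0],
])

```text
time: 8.62
tool_pos: [0.4926, -0.2019, 0.0449]
tool_rot: [3.136, 0.005, -1.589]
contact_force: [-0.2, 0.4, 0.6]
opening: 0.0008
```

```bash
python3 st.py -6 -74 38
```

```text
t 8.62 jig xyz mm [ -8.4 -81.5] 44.9 rot [ 3.1362  0.0054 -1.5891] yaw err -0.001 F jig [-0.2  0.4] 0.6 open 0.8
turn fix [ 0.005  0.005 -0.001]
shift mm [-7.4 -2.5  7. ]
```

Emit:
move_arm([
  [0, -4, -2.5, 6.5, 0.005, 0.005, 0],
  [0, -4, 0, 0, 0, 0, 0],
  [0, -2, 0, 0, 0, 0, 0],
  [0, -2, 0, 0, 0, 0, 0],
  [0, -2, 0, 0, 0, 0, 0],
])

```text
time: 9.25
tool_pos: [0.4969, -0.1873, 0.0392]
tool_rot: [-3.139, -0.001, -1.589]
contact_force: [0.3, -0.6, 0.4]
opening: 0.0004
```

```bash
python3 st.py -6 -64 38
```

```text
t 9.25 jig xyz mm [ -4.4 -66.8] 39.2 rot [-3.1393e+00 -1.0000e-03 -1.5889e+00] yaw err -0.0007 F jig [ 0.3 -0.6] 0.4 open 0.4
turn fix [-0.002 -0.001 -0.001]
shift mm [-2.8  1.6  1.2]
```

Emit:
move_arm([
  [0, -1.5, 1, 0.5, 0, 0, 0],
  [0, -1.5, 0, 0, 0, 0, 0],
  [0, -1.5, -0.25, 0, 0, 0, 0],
  [0, -1.5, -0.25, 0, 0, 0, 0],
])

```text
time: 9.75
tool_pos: [0.4962, -0.1835, 0.039]
tool_rot: [-3.139, -0.005, -1.588]
contact_force: [-1.5, -5.9, -0.8]
opening: 0.0004
```

Emit:
move_arm([
  [0, -1.5, -0.25, 0, 0, 0, 0],
  [0, -1.5, -0.25, 0, 0, 0, 0],
  [0, -1.5, -0.25, 0, 0, 0, 0],
])

```text
time: 10.12
tool_pos: [0.4964, -0.1823, 0.0391]
tool_rot: [-3.14, -0.01, -1.588]
contact_force: [-2.0, -5.8, -0.8]
opening: 0.0005
```

```bash
python3 st.py -6 -64 38
```

```text
t 10.12 jig xyz mm [ -5.  -61.8] 39.1 rot [-3.1396 -0.0098 -1.5878] yaw err 0.0003 F jig [-1.9 -5.8] -0.8 open 0.5
turn fix [-0.002 -0.01   0.   ]
shift mm [2.2 1.  1.1]
```

Emit:
move_arm([
  [0, -2, -0.3, 0, 0, 0, 0],
  [0, -2, -0.3, 0, 0, 0, 0],
  [0, -2, -0.3, 0, 0, 0, 0],
])

```text
time: 10.5
tool_pos: [0.4969, -0.1798, 0.0391]
tool_rot: [-3.14, -0.015, -1.588]
contact_force: [-2.1, -6.0, -0.4]
opening: 0.0003
```

Emit:
move_arm([
  [0, -2, -0.3, 0, 0, 0, 0],
  [0, -2, -0.3, 0, 0, 0, 0],
  [0, -2, -0.3, 0, 0, 0, 0],
])

```text
time: 10.88
tool_pos: [0.4975, -0.1772, 0.0392]
tool_rot: [-3.14, -0.02, -1.588]
contact_force: [-2.4, -5.5, -0.1]
opening: 0.0001
```

```bash
python3 st.py -6 -64 38
```

```text
t 10.88 jig xyz mm [ -4.  -56.7] 39.2 rot [-3.14   -0.0195 -1.5877] yaw err 0.0004 F jig [-2.3 -5.5] -0.1 open 0.1
turn fix [-0.002 -0.02   0.   ]
shift mm [7.3 2.  1.4]
```

Emit:
move_arm([
  [0, -2, -0.3, 0, 0, -0.008, 0],
  [0, -2, -0.3, 0, 0, -0.008, 0],
  [0, -2, -0.3, 0, 0, -0.006, 0],
])

```text
time: 11.25
tool_pos: [0.4979, -0.1744, 0.0389]
tool_rot: [-3.141, -0.001, -1.587]
contact_force: [-1.3, -5.4, -1.8]
opening: 0.0005
```

Emit:
move_arm([
  [0, -2, -0.3, 0, 0, -0.005, 0],
  [0, -2, -0.3, 0, 0, -0.005, 0],
  [0, -2, -0.3, 0, 0, -0.005, 0],
])

```text
time: 11.62
tool_pos: [0.4983, -0.1717, 0.0387]
tool_rot: [-3.141, 0.009, -1.587]
contact_force: [-1.6, -5.6, -0.6]
opening: 0.0004
```

```bash
python3 st.py -6 -64 38
```

```text
t 11.62 jig xyz mm [ -3.3 -51.2] 38.7 rot [-3.1411  0.0093 -1.5873] yaw err 0.0008 F jig [-1.5 -5.7] -0.6 open 0.4
turn fix [-0.     0.009  0.001]
shift mm [12.8  2.7  0.6]
```

Emit:
move_arm([
  [0, -2, -0.3, 0, 0, 0.004, 0],
  [0, -2, -0.3, 0, 0, 0, 0],
  [0, -2, -0.3, 0, 0, 0, 0],
])

```text
time: 12.0
tool_pos: [0.4988, -0.1693, 0.0389]
tool_rot: [-3.141, 0.0, -1.587]
contact_force: [-2.4, -6.4, -1.0]
opening: 0.0004
```

Emit:
move_arm([
  [0, -2, -0.3, 0, 0, 0, 0],
  [0, -2, -0.3, 0, 0, 0, 0],
  [0, -2, -0.3, 0, 0, -0.003, 0],
])

```text
time: 12.38
tool_pos: [0.4994, -0.1667, 0.0389]
tool_rot: [-3.142, -0.002, -1.587]
contact_force: [-2.9, -7.5, -0.2]
opening: 0.0004
```

```bash
python3 st.py -6 -64 38
```

```text
t 12.38 jig xyz mm [ -2.3 -46.2] 38.9 rot [-3.1416e+00 -1.6000e-03 -1.5871e+00] yaw err 0.001 F jig [-2.8 -7.5] -0.2 open 0.4
turn fix [-0.    -0.002  0.001]
shift mm [17.8  3.7  1. ]
```

Emit:
move_arm([
  [0, -2, -0.2, 0, 0, -0.002, 0],
  [0, -2, -0.2, 0, 0, -0.002, 0],
])

```text
time: 12.62
tool_pos: [0.4994, -0.1664, 0.039]
tool_rot: [3.141, -0.003, -1.586]
contact_force: [-3.7, -10.9, -2.6]
opening: 0.0004
```

Emit:
move_arm([
  [0, -2, -0.2, 0, 0, -0.002, 0],
  [0, -2, -0.2, 0, 0, -0.002, 0],
])

```text
time: 12.88
tool_pos: [0.4994, -0.1664, 0.039]
tool_rot: [3.141, -0.005, -1.586]
contact_force: [-2.9, -9.3, -1.7]
opening: 0.0001
```

```bash
python3 st.py -6 -64 38
```

```text
t 12.88 jig xyz mm [ -2.3 -45.9] 39.0 rot [ 3.1412 -0.0046 -1.5859] yaw err 0.0023 F jig [-2.8 -9.4] -1.7 open 0.1
turn fix [ 0.    -0.005  0.002]
shift mm [18.1  3.7  1.1]
```

Emit:
move_arm([
  [0, -2.8, -0.3, 0, 0, -0.003, 0],
  [0, -2.8, -0.3, 0, 0, -0.003, 0],
])

```text
time: 13.12
tool_pos: [0.4995, -0.1659, 0.0391]
tool_rot: [3.141, -0.006, -1.585]
contact_force: [-4.2, -14.3, -1.3]
opening: 0.0003
```

Emit:
move_arm([
  [0, -3.2, -0.3, 0, 0, -0.004, 0],
  [0, -3.2, -0.3, 0, 0, -0.004, 0],
])

```text
time: 13.38
tool_pos: [0.4995, -0.1657, 0.0391]
tool_rot: [3.141, -0.007, -1.584]
contact_force: [-4.3, -15.9, -2.6]
opening: 0.0006
```

```bash
python3 st.py -6 -64 38
```

```text
t 13.38 jig xyz mm [ -2.2 -45.2] 39.1 rot [ 3.1407 -0.0066 -1.5839] yaw err 0.0043 F jig [ -4. -16.] -2.6 open 0.6
turn fix [ 0.001 -0.007  0.004]
shift mm [18.8  3.9  1.2]
```

That is about 16 N along the ramp, inside the 12–20 N range. Now I'll back off, rise and check.

Emit:
move_arm([
  [0, 5, 0, 0, 0, 0, 0],
  [0, 6, 0, 0, 0, 0, 0],
  [0, 0, 0, -30, 0, 0, 0],
  [0, 0, 0, -40, 0, 0, 0],
  [0, 25, 0, -40, 0, 0, 0],
  [0, 50, 0, -30, 0, 0, 0],
  [0, 50, 0, 0, 0, 0, 0],
  [0, 50, 0, 0, 0, 0, 0],
  [0, 50, 0, 0, 0, 0, 0],
  [0, 0, 0, 0, 0, 0, 0],
])

```text
time: 14.62
tool_pos: [0.4969, -0.4071, 0.185]
tool_rot: [-3.142, -0.005, -1.581]
contact_force: [-0.6, 0.9, -0.3]
opening: 0.0002
```

```bash
python3 st.py;python3 - <<'E'
from cell import robot
from ov import *
for n,b in(("top",(255,140,110,100,6)),("scene",(250,150,130,95,6))):
    c=robot.read_camera(n);pickle.dump(c,open(n+"4.pkl","wb"))
    draw(c,b,0,22.5,(36,-59),(-3.3,-24.5),f"pics/{n}4.png")
    u,v,w,h,k=b;cv2.imwrite(f"pics/{n}4raw.png",cv2.resize(c["img"][v:v+h,u:u+w,::-1],None,fx=k,fy=k,interpolation=cv2.INTER_CUBIC))
E
```

```text
t 14.62 jig xyz mm [  -0.6 -286.6] 185.0 rot [-3.1416 -0.0048 -1.5812] yaw err 0.0069 F jig [-0.6  0.8] -0.3 open 0.2
turn fix [-0.    -0.005  0.007]
```

View pics/scene4.png

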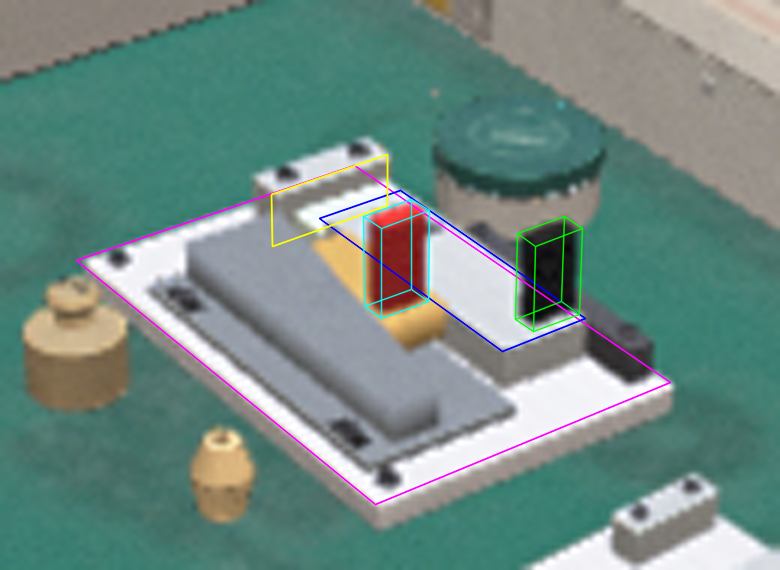

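View pics/top4raw.png

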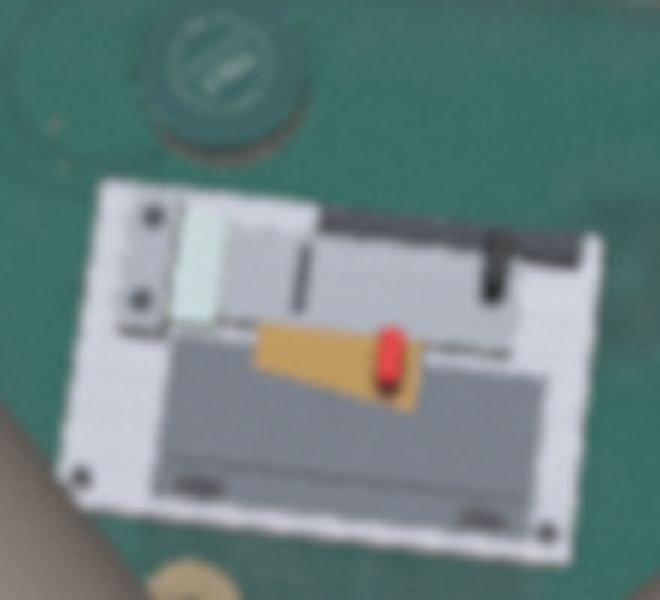

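View pics/scene4raw.png

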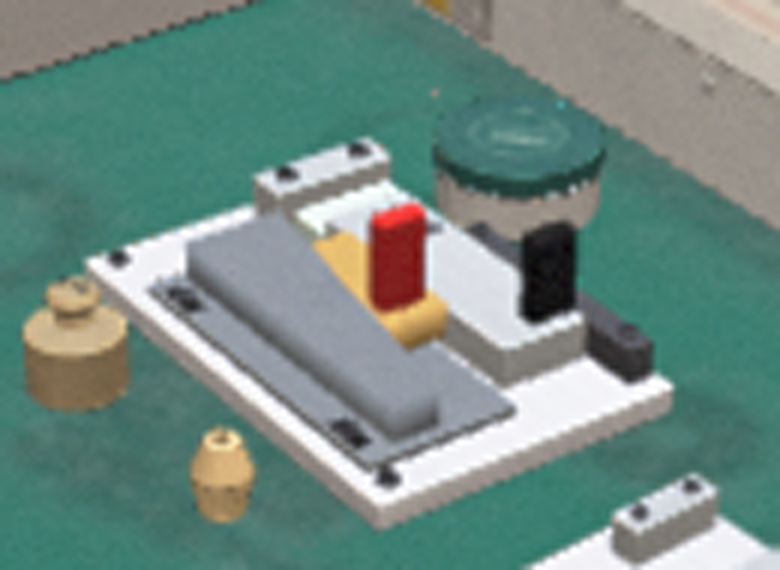

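The stick lies flat between jaw and bar (top crop about (200,265)). The wedge is against the bar with the fin where I left it, and the weight, tin and collet are unmoved.

```bash
python3 -c "
from cell import robot
print(robot.hand_in())"
```

```text
the job is handed in; nothing more can be done
None
```

The stick is clamped and the job is handed in; the clock stood at about 14.7 s when I did.

- **Bar:** I pushed it by the black tab about 16 mm until it stopped on the stick. The highest push I read was about 13 N.
- **Wedge:** I slid it by the red fin along its ramp. It met the bar after about 17 mm, and I pushed until it resisted with about 16 N along the ramp. Then I backed the arm well clear.
- **Force limit:** No push I read passed 17 N. Forces were only read at the end of each move call, so brief peaks in between were not seen.
- **Last checks:** In both cameras the stick lies flat between jaw and bar. The bar and wedge stayed put after I let go, within roughly 2 mm of the overlay. The weight, tin and collet look unmoved.
- **Not tested:** I did not push the wedge back to test the jam. I judged it by the resisting force and by it staying in place.
- **Tool pose:** The tool tilted by up to 0.02 rad while pushing. I corrected that along the way.

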